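Draw the tall circuit board from the card rack and stand it up for inspection

ROBOT

A 6-joint arm with a two-finger parallel gripper is mounted at the origin on a cart in front of the work surface, level with it; the furniture and walls round the work are solid. World frame = base frame: x ahead of the robot, y to its left, z up, the work surface at z = 0. Lengths are in mm, angles in rad, forces in N, time in s.
With the tool pointing down it reaches from about 275 to 750 mm from the base axis. Payload 10.2 kg.
Tool frame: the origin (TCP) lies at the very end of the fingers, on their centre line; the grasp point (between the pads) lies 19 mm behind it; x points along the fingers, y is the direction in which the jaws open and shut, and the axes are right-handed (so a half turn about x gives the same grasp; the last joint's range is limited). The gripper opens to 85 mm and grips with 20 to 120 N. Pads are 22 mm wide; open, the fingers measure 114 mm over their backs; the gripper's body (76 mm by 85 mm) begins 54 mm behind the grasp point. The pads swing forward as they close: fully open they stand 13 mm farther back than shut.
Start: joints at [-1.442, 0.313, 1.498, -0, 1.331, -0.223], TCP at [180.896, -492.857, 231.294] pointing down, gripper open.
Joint ranges: [-2.94, 2.94], [-0.97, 2.17], [0.19, 2.56], [-1.23, 4.37], [0.02, 3.11], [-2.88, 2.88]. Speed limits (rad/s): [2.39, 2.39, 3.01, 3.14, 3.14, 3.14].

INTERFACE

Orientations are given as a unit quaternion [w, x, y, z].
In Python, from rig import ctrl, viewer, finish_job gives the robot as it stands.
- The arm moves only by the tool carry_out, never from a script. Its argument "targets" is a list of rows, each an object of numbers: "x", "y", "z": the shift along the world's x, y, z in m; "ax", "ay", "az": the turn, a rotation vector about the world's x, y, z in rad; "hand": the opening, from -1 (shut) to 1 (fully open). A call has 1 to 5 rows; each row is the pose to reach, as a shift and turn from the pose commanded when the call began; what a row does not reach only later rows make up. A row lasts 1/8 s, in which the tool goes at most 62.5 mm and 10.7 degrees, less where a joint would pass 70% of its speed; a pose out of reach is approached as far as the arm can. A call with a gripper value outside its range is refused whole. The fingers move at their own pace and stop on an object; "grip_force" is the grip in N (left out, the last holds). Time passes only in rows, so rows that repeat a pose let the fingers close. It gives the time, the measured TCP pose, the force and the opening at its end, in the units of the state.
- ctrl.sense(): the state, without advancing time (a new reading comes with each control period).
- viewer.capture(name): name is "scene" or "top" or "wrist"; returns the picture (480x640x3 uint8, blue, green, red); there is no depth.
- viewer.camera_info(name): a dict with "fx", "fy", "cx", "cy" (pixels), "R" (3x3) and "t" (3): a world point X has camera coordinates R X + t. Camera axes: x right, y down, z forward; pixel columns grow to the right and rows downward; lengths in mm; the calibration is good to about 2 mm. A picture is of the moment at which its call begins: read the wrist's pose just before it. camera_info takes no time and is no camera call; for the wrist camera it gives the pose at the moment of the call.
- finish_job(): hands the job in, once; it reports no verdict.
The state is a dict: "time_s": time; "joints": joint angles; "dq": joint speeds; "tau": joint torques, N m; "eef_pos": TCP position; "ee_rot": TCP orientation; "force": force on the tool from outside, world axes, zero at the start; "wrist_torque": the same for the moment, N m; "grip_width": opening from 0.0 (shut) to 1.0 (fully open).
Only numpy, scipy, OpenCV 4.12 (cv2) and the standard library are available. Lean on these libraries where they do the work, as an engineer would, in place of code of your own. Each camera call takes 0.05 s, during which the arm holds its last target. There are 200 camera calls.

TASK

Slide the tall circuit board straight up out of the slotted rack by its top edge, and stand it upright in the V-shaped trough of the aluminium stand, roughly in the middle of the trough's length. Do not drop it: lower it until it stands on the trough's floor, then let go. Leave the two short boards in their slots.

Things in the scene. Friction and masses are not known exactly. Their poses are not given: they have to be found in the camera images.
- tall_board: Green circuit board 80 mm wide, 120 high, 5 thick (about 0.15 kg), with a white grip strip 10 mm thick, 64 long along the top 22 mm. Upright in one of three 7 mm slots, 45 mm apart, of a fixed black rack (floor 10 mm, guides up to 55 mm above the bench), so its top is at 130 mm; free once lifted 45 mm. Origin: middle of bottom edge; x across the thickness, y along the width, z up to the top.
- short_board_1: One of two short circuit boards, as wide and thick as the tall one but only 70 mm high (top 80 mm above the bench), with the same grip strip, in another slot of the rack. Which board is in which slot varies. Stays where it is. Origin: middle of bottom edge; axes as for the tall board.
- short_board_2: The other short board, identical to the first, in the remaining slot. Stays where it is. Origin: middle of bottom edge; axes as for the tall board.
- stand: Fixed aluminium stand, base 80 (x) x 130 (y) x 10 mm. Two walls lean outward and form a V trough along y, 124 mm long, open at the ends: floor 12 mm wide, 10 mm above the bench; mouth 28 mm wide, 55 mm above the bench; centred on x = 0. A board set in it, width along y, ends up leaning on a wall by 20 degrees at most. Origin: middle of the underside; z up.
Mind the look-alikes: they are no part of the job. Leave any blue look-alike of the tall_board alone.

How it is judged (in metres and radians):
On the way, in this order (a step that is already met when the one before it is completed fails the run):
1. the tall board has been slid up out of the rack: its bottom edge is above the guides (height (world z) of tall_board above 0.058 m and contact force between the fingers and tall_board above 0.5 N), for 0.1 s.
2. the board is set down in the trough while still held: bottom edge in the trough and within 15 mm of its floor (z of tall_board in the frame of stand below 0.025 m and x of tall_board in the frame of stand between -0.014 and 0.014 m and y of tall_board in the frame of stand between -0.035 and 0.035 m and contact force between the fingers and tall_board above 0.5 N), for 0.05 s.
At the end, for the whole second after the job is handed in: The tall board stands on the floor of the stand's trough (bottom edge within 8 mm of it), within 35 mm of the middle of the trough's length, leaning less than about 28 degrees from upright, released and at rest; the short boards are still in their slots (moved less than 15 mm) (z of tall_board in the frame of stand between 0.006 and 0.018 m and x of tall_board in the frame of stand between -0.012 and 0.012 m and y of tall_board in the frame of stand between -0.035 and 0.035 m and angle between tall_board's own z axis and vertical below 0.5 rad and linear speed of tall_board below 0.02 m/s and distance of each of short_board_1, short_board_2 from where it was at the start of the episode below 0.015 m); the robot touches nothing.
It fails at once if a short board is pulled or knocked out of its slot (moved more than 20 mm) (distance of any of short_board_1, short_board_2 from where it was at the start of the episode above 0.02 m).
It also fails if it takes over 38 s, if anything falls off the work surface, if the arm or the gripper's body presses on something with over 40 N, if the wrist force passes 120 N, or if a joint passes its speed limit or range.

## Working session

There is one attempt and no reset: what is moved stays moved. The work goes in short steps, Python scripts to look and compute and a tool call to move; the robot and the scene stay as the last step left them, time stands still between calls to the robot, and variables do not carry over. Pictures are saved under pics/ and viewed, about 8 in all and at most 12, crops included, and the job is handed in when it is done.

Besides the shell and the picture viewer there is one more tool, called as name(argument=value, ...) on one line, values as JSON. carry_out: Moves the arm, as the interface text tells. Its arguments: {"type":"object","properties":{"targets":{"type":"array"},"grip_force":{"type":"number"}},"required":["targets"]}

```bash
mkdir -p pics
cat > h.py <<'E'
import numpy as np, cv2
from rig import ctrl, viewer, finish_job
def ray(ci,u,v,z):
    R=np.array(ci["R"]);t=np.array(ci["t"]);c=-R.T@t
    d=R.T@np.array([(u-ci["cx"])/ci["fx"],(v-ci["cy"])/ci["fy"],1]); return c+d*(z-c[2])/d[2]
def proj(ci,X):
    p=np.array(ci["R"])@np.array(X,float)+np.array(ci["t"]); return ci["fx"]*p[0]/p[2]+ci["cx"],ci["fy"]*p[1]/p[2]+ci["cy"]
E
python3 - <<'E'
from h import *
for n in("top","scene"):
    im=viewer.capture(n);cv2.imwrite(f"pics/{n}0.png",im)
    ci=viewer.camera_info(n);R=np.array(ci["R"]);print(n,ci["fx"],ci["cx"],ci["cy"],-R.T@np.array(ci["t"]),R.round(3).tolist())
s=ctrl.sense();print(s)
E
```

```text
top 590.9418128754278 326.8724920124696 248.66301538740316 [ 537.80581005  174.54550412 1057.2929741 ] [[-0.024, -1.0, 0.014], [-0.994, 0.023, -0.11], [0.109, -0.016, -0.994]]
scene 442.5178902816382 322.81353998237034 234.21139792416992 [249.00316545 647.82247224 641.51996767] [[-0.803, -0.596, -0.021], [-0.406, 0.572, -0.713], [0.437, -0.564, -0.701]]
{'time_s': 0.1, 'joints': array([-1.44239525e+00,  3.13416799e-01,  1.49834647e+00, -4.90905587e-06,
        1.33099834e+00, -2.23353745e-01]), 'dq': array([ 0.00139127, -0.00261901, -0.00343733, -0.00114564, -0.00187293,
       -0.00060975]), 'tau': array([ 1.76164554e-03, -4.12898433e+01, -2.60140890e+01, -1.85045301e-04,
        3.05809350e-03, -1.42845676e-05]), 'eef_pos': array([ 180.86735433, -492.62296179,  230.78617236]), 'ee_rot': array([ 0.12331143,  0.69621626,  0.12413723, -0.6961804 ]), 'force': array([0.76839422, 0.11230447, 0.22126423]), 'wrist_torque': array([0.00575732, 0.04833765, 0.06121883]), 'grip_width': 0.9982675581985203}
```

View pics/top0.png

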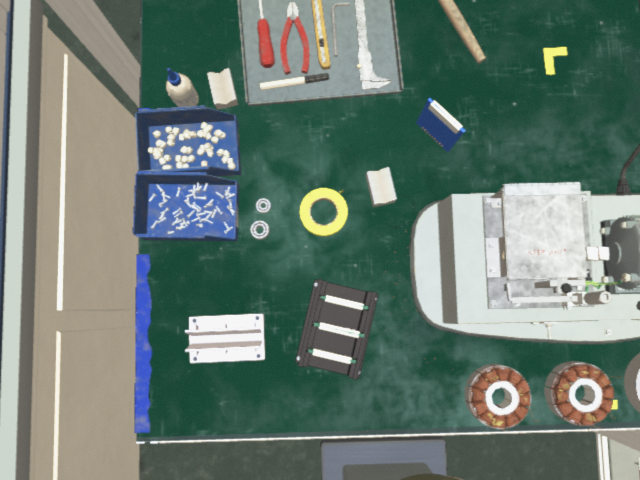

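View pics/scene0.png

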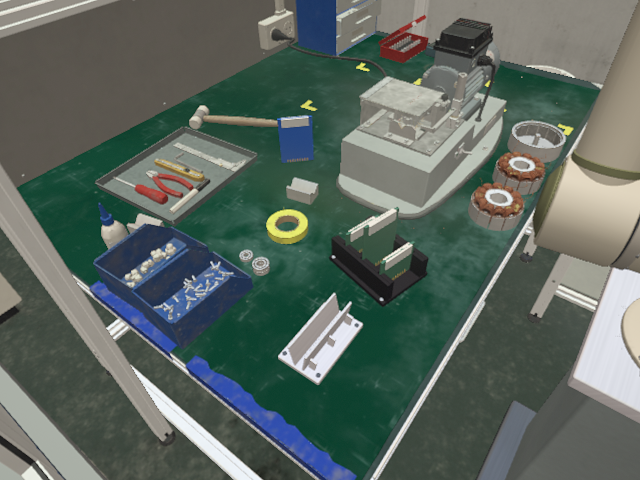

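The top view shows the rack's three strips at about (345,302), (340,330) and (332,357). The stand is at (226,338), and a blue look-alike board lies at (440,122). Next I'll measure strip lengths at both candidate heights and enlarge the rack.

Run:
```python
from h import *
im=cv2.imread("pics/top0.png");ci=viewer.camera_info("top");cs=viewer.camera_info("scene")
m=(im.min(2)>185).astype(np.uint8);m[:,:295]=0;m[:,380:]=0;m[:280]=0;m[380:]=0
for c in cv2.findContours(m,0,1)[0]:
    if cv2.contourArea(c)<60: continue
    r=cv2.minAreaRect(c);b=cv2.boxPoints(r)
    i=np.argsort([np.linalg.norm(b[k]-b[k-1]) for k in range(4)])[:2]
    e=[(b[k]+b[k-1])/2 for k in i]
    print("strip",np.round(r[0],1),np.round(r[1],1))
    for z in(80,130):
        P,Q=ray(ci,*e[0],z),ray(ci,*e[1],z);d=Q-P
        print(z,((P+Q)/2).round(1),"len",np.linalg.norm(d).round(1),"ang",np.degrees(np.arctan2(d[1],d[0])).round(1),"scene px",np.round(proj(cs,P)),np.round(proj(cs,Q)))
a=im[270:390,180:390];s=cv2.imread("pics/scene0.png")[195:390,270:440]
A=cv2.resize(a,(800,457),interpolation=2);cv2.imwrite("pics/ct.png",A)
cv2.imwrite("pics/cs.png",cv2.resize(s,None,fx=3,fy=3,interpolation=2))
```

```text
strip [331.4 355.9] [39.1  6.4]
80 [469.3 155.3  80. ] len 63.7 ang -104.7 scene px [384. 260.] [410. 243.]
130 [472.8 156.3 130. ] len 60.4 ang -104.7 scene px [385. 238.] [410. 222.]
strip [338.9 329.5] [40.3  7. ]
80 [511.6 142.   80. ] len 66.1 ang -104.5 scene px [366. 245.] [393. 228.]
130 [513.  143.7 130. ] len 62.7 ang -104.5 scene px [367. 224.] [394. 208.]
strip [343.9 302. ] [38.1  6.2]
80 [556.3 132.6  80. ] len 62.8 ang -104.7 scene px [349. 232.] [374. 217.]
130 [555.4 134.7 130. ] len 59.6 ang -104.7 scene px [350. 211.] [375. 197.]
```

View pics/ct.png

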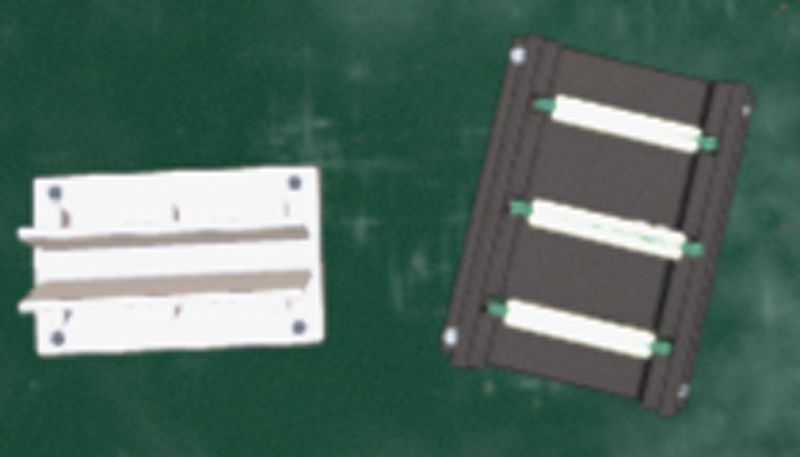

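View pics/cs.png

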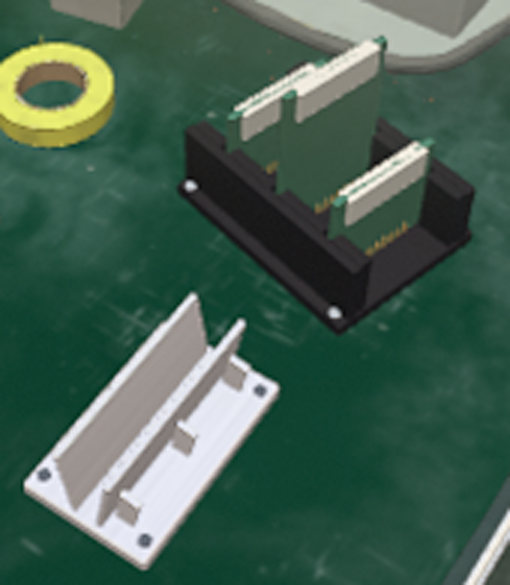

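The candidates are the three strips in the rack plus the blue board, which is the look-alike. The middle strip is the tall board: its top in the scene image runs from about (370,224) to (397,208). That matches the z=130 projection of (367,224)–(394,208), and its neighbours match z=80. Next I'll measure the stand and work out the moves.

Run:
```python
from h import *
from scipy.spatial.transform import Rotation as Ro
im=cv2.imread("pics/top0.png");ci=viewer.camera_info("top");cs=viewer.camera_info("scene")
g=cv2.cvtColor(im,6);crit=(3,50,.01)
def ref(g,p): return cv2.cornerSubPix(g,np.float32(p).reshape(-1,1,2),(3,3),(-1,-1),crit)[:,0]
p=[(180+u/3.81,270+v/3.81) for u,v in[(35,180),(317,168),(323,340),(38,354)]]
p=ref(g,p);P=[ray(ci,*q,10) for q in p];c=np.mean(P,0)
print(np.round(p,1),np.round(P,1),"sides",[np.linalg.norm(P[k]-P[k-1]).round(1) for k in range(4)],"c",c)
for a,b in((0,1),(3,2)): d=P[a]-P[b];print("yaw of y axis",np.degrees(np.arctan2(d[1],d[0])))
# trough via inner wall tops at z55 (right ends/left ends of the mouth)
s=cv2.cvtColor(cv2.imread("pics/scene0.png"),6)
q=ref(s,[(270+u/3,195+v/3) for u,v in[(25,486),(145,568),(279,388)]])
S=[ray(cs,*k,10) for k in q];print("scene corners",np.round(q,1),np.round(S,1),"c",(S[0]+S[2])/2)
d=S[2]-S[1];print(np.degrees(np.arctan2(d[1],d[0])))
st=ctrl.sense();w,x,y,z=st["ee_rot"];M=Ro.from_quat([x,y,z,w]).as_matrix();print(M.round(3),"jaw ang",np.degrees(np.arctan2(M[1,1],M[0,1])))
```

```text
[[188.5 316.5]
 [262.9 313.5]
 [264.3 358.9]
 [189.5 362.6]] [[538.8 403.   10. ]
 [540.9 272.7  10. ]
 [462.1 271.1  10. ]
 [459.1 401.2  10. ]] sides [np.float64(79.8), np.float64(130.3), np.float64(78.8), np.float64(130.1)] c [500.24501551 336.95882274  10.        ]
yaw of y axis 90.90161992777664
yaw of y axis 91.3469366360937
scene corners [[277.2 356.2]
 [317.6 384.2]
 [362.6 323.2]] [[536.7 404.7  10. ]
 [456.  404.7  10. ]
 [460.2 273.   10. ]] c [498.46360775 338.83124427  10.        ]
-88.15224269949343
[[-0.     0.345 -0.939]
 [ 0.001 -0.939 -0.345]
 [-1.    -0.001 -0.   ]] jaw ang -69.84585804768236
```

carry_out(targets=[{"x": 0.02, "y": 0.052, "z": 0.01, "az": 0.09}, {"x": 0.04, "y": 0.104, "z": 0.02, "az": 0.18}, {"x": 0.06, "y": 0.156, "z": 0.03, "az": 0.27}, {"x": 0.08, "y": 0.208, "z": 0.04, "az": 0.36}, {"x": 0.1, "y": 0.26, "z": 0.04, "az": 0.45}], grip_force=40)

```text
invalid input at $.targets[0]: expected keys x, y, z, ax, ay, az, hand
```

carry_out(targets=[{"x": 0.02, "y": 0.052, "az": 0.09}, {"x": 0.04, "y": 0.104, "az": 0.18}, {"x": 0.06, "y": 0.156, "az": 0.27}, {"x": 0.08, "y": 0.208, "az": 0.36}, {"x": 0.1, "y": 0.26, "az": 0.45}])

```text
invalid input at $.targets[0]: expected keys x, y, z, ax, ay, az, hand
```

carry_out(targets=[{"x": 0.035, "y": 0.035, "az": 0.03}, {"x": 0.075, "y": 0.07, "az": 0.066}, {"x": 0.11, "y": 0.1, "az": 0.066}, {"x": 0.132, "y": 0.117, "az": 0.066}, {"x": 0.132, "y": 0.117, "az": 0.066}])

```text
invalid input at $.targets[0]: expected keys x, y, z, ax, ay, az, hand
```

Run:
```python
from h import *
st=ctrl.sense();print(st)
ci=viewer.camera_info("wrist");im=viewer.capture("wrist");cv2.imwrite("pics/w0.png",im)
R=np.array(ci["R"]);print(-R.T@np.array(ci["t"]),R.round(2).tolist(),ci["fx"])
print([np.round(proj(ci,p)) for p in([513,143.7,130],[505,113,130],[521,174,130],[469,155,80],[556,133,80])])
```

```text
{'time_s': 0.1, 'joints': array([-1.44239525e+00,  3.13416799e-01,  1.49834647e+00, -4.90905587e-06,
        1.33099834e+00, -2.23353745e-01]), 'dq': array([ 0.00139127, -0.00261901, -0.00343733, -0.00114564, -0.00187293,
       -0.00060975]), 'tau': array([ 1.76164554e-03, -4.12898433e+01, -2.60140890e+01, -1.85045301e-04,
        3.05809350e-03, -1.42845676e-05]), 'eef_pos': array([ 180.86735433, -492.62296179,  230.78617236]), 'ee_rot': array([ 0.12331143,  0.69621626,  0.12413723, -0.6961804 ]), 'force': array([0.76839422, 0.11230447, 0.22126423]), 'wrist_torque': array([0.00575732, 0.04833765, 0.06121883]), 'grip_width': 0.9982675581985203}
[ 251.61124631 -466.30975937  372.8999594 ] [[0.34, -0.94, -0.0], [-0.9, -0.33, 0.29], [-0.28, -0.1, -0.96]] 347.00958789970593
[array([-1385., -1543.]), array([-1211., -1393.]), array([-1576., -1707.]), array([-806., -828.]), array([ -856., -1182.])]
```

View pics/w0.png

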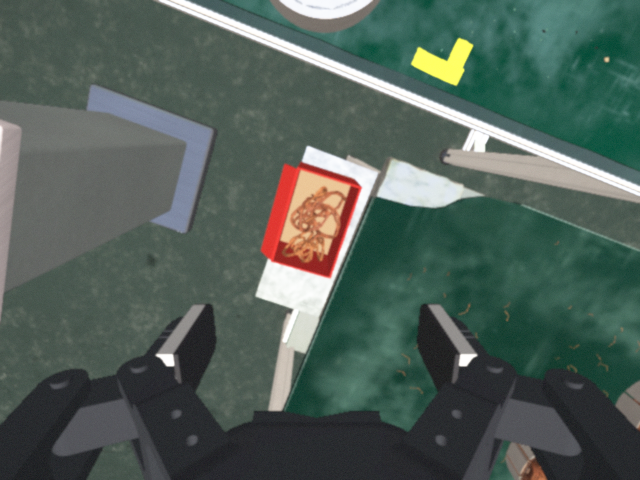

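All seven keys are required in each row, so the calls were refused and the arm has not moved. The wrist image only shows the start area. I'll repeat the moves with complete rows.

carry_out(targets=[{"x": 0.02, "y": 0.052, "z": 0.01, "ax": 0, "ay": 0, "az": 0.09, "hand": 1}, {"x": 0.04, "y": 0.104, "z": 0.02, "ax": 0, "ay": 0, "az": 0.18, "hand": 1}, {"x": 0.06, "y": 0.156, "z": 0.03, "ax": 0, "ay": 0, "az": 0.27, "hand": 1}, {"x": 0.08, "y": 0.208, "z": 0.04, "ax": 0, "ay": 0, "az": 0.36, "hand": 1}, {"x": 0.1, "y": 0.26, "z": 0.04, "ax": 0, "ay": 0, "az": 0.45, "hand": 1}], grip_force=40)

```text
time_s: 0.78
eef_pos: [281.3, -231.3, 271.8]
ee_rot: [0.277, 0.651, 0.276, -0.651]
force: [1.0, 0.4, -0.1]
grip_width: 1.0
```

carry_out(targets=[{"x": 0.02, "y": 0.052, "z": 0, "ax": 0, "ay": 0, "az": 0.09, "hand": 1}, {"x": 0.04, "y": 0.104, "z": 0, "ax": 0, "ay": 0, "az": 0.18, "hand": 1}, {"x": 0.06, "y": 0.156, "z": 0, "ax": 0, "ay": 0, "az": 0.27, "hand": 1}, {"x": 0.08, "y": 0.208, "z": 0, "ax": 0, "ay": 0, "az": 0.36, "hand": 1}, {"x": 0.1, "y": 0.26, "z": 0, "ax": 0, "ay": 0, "az": 0.45, "hand": 1}])

```text
time_s: 1.4
eef_pos: [381.1, 29.1, 271.4]
ee_rot: [0.415, 0.573, 0.415, -0.572]
force: [0.6, -1.7, 0.1]
grip_width: 0.998
```

carry_out(targets=[{"x": 0.035, "y": 0.035, "z": 0, "ax": 0, "ay": 0, "az": 0.03, "hand": 1}, {"x": 0.075, "y": 0.07, "z": 0, "ax": 0, "ay": 0, "az": 0.066, "hand": 1}, {"x": 0.11, "y": 0.1, "z": 0, "ax": 0, "ay": 0, "az": 0.066, "hand": 1}, {"x": 0.132, "y": 0.117, "z": 0, "ax": 0, "ay": 0, "az": 0.066, "hand": 1}, {"x": 0.132, "y": 0.117, "z": 0, "ax": 0, "ay": 0, "az": 0.066, "hand": 1}])

```text
time_s: 2.02
eef_pos: [513.4, 144.9, 270.3]
ee_rot: [-0.433, -0.558, -0.434, 0.559]
force: [0.5, -0.4, 0.6]
grip_width: 1.001
```

Run:
```python
from h import *
st=ctrl.sense();print(st["time_s"],st["joints"],st["eef_pos"])
ci=viewer.camera_info("wrist");im=viewer.capture("wrist");cv2.imwrite("pics/w1.png",im)
R=np.array(ci["R"]);print(-R.T@np.array(ci["t"]),R.round(2).tolist(),ci["fx"])
print([np.round(proj(ci,p)) for p in([513,143.7,130],[505,113,130],[521,174,130],[469,155,80],[556,133,80])])
```

```text
2.025 [5.53761789e-02 3.07404802e-01 1.40317528e+00 3.04465490e-05
 1.43250481e+00 3.06911925e-01] [513.37767429 144.94424586 270.32268077]
[532.64717738 218.16601248 412.36972137] [[0.97, -0.25, -0.0], [-0.24, -0.93, 0.29], [-0.07, -0.29, -0.96]] 347.00958789970593
[array([316., 232.]), array([316., 267.]), array([316., 195.]), array([270., 218.]), array([361., 218.])]
```

View pics/w1.png

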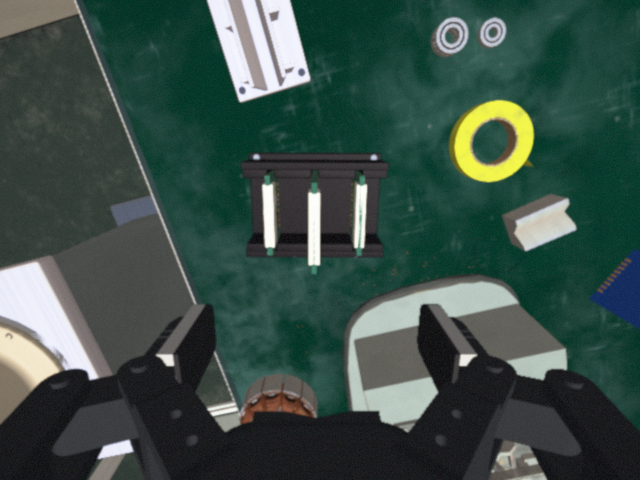

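The wrist view shows the tall strip at column ~314, rows 190–266. The prediction was column 316, rows 195–267, so they agree well. I'll refine this by mask.

Run:
```python
from h import *
im=cv2.imread("pics/w1.png");ci=viewer.camera_info("wrist")
m=(im.min(2)>190).astype(np.uint8);m[:,:255]=0;m[:,375:]=0;m[:165]=0;m[280:]=0
for c in cv2.findContours(m,0,1)[0]:
    if cv2.contourArea(c)<100: continue
    r=cv2.minAreaRect(c);b=cv2.boxPoints(r)
    i=np.argsort([np.linalg.norm(b[k]-b[k-1]) for k in range(4)])[:2]
    e=[(b[k]+b[k-1])/2 for k in i];print(np.round(r[0],1),np.round(r[1],1))
    for z in(80,130):
        P,Q=[ray(ci,*k,z) for k in e];d=Q-P;print(z,((P+Q)/2).round(1),np.linalg.norm(d).round(1),np.degrees(np.arctan2(d[1],d[0])).round(1))
# stand corners seen near: (240,101),(310,80)
q=cv2.cornerSubPix(cv2.cvtColor(im,6),np.float32([[[241,102]],[[310,80]]]),(3,3),(-1,-1),(3,50,.01))[:,0]
print(q,[ray(ci,*k,10).round(1) for k in q])
```

```text
[314.  228.5] [71. 10.]
80 [507.4 132.4  80. ] 72.7 -104.6
130 [511.1 145.2 130. ] 61.8 -104.6
[360. 216.] [ 9.8 62.4]
80 [554.3 133.7  80. ] 62.5 75.1
130 [550.9 146.3 130. ] 53.1 75.1
[268.6 215.5] [61.4  9.8]
80 [467.7 156.5  80. ] 61.4 -104.3
130 [477.4 165.7 130. ] 52.2 -104.3
[[239.32973  101.833916]
 [309.8206    79.97473 ]] [array([460.1, 272.6,  10. ]), array([539.2, 274.4,  10. ])]
```

carry_out(targets=[{"x": -0.001, "y": 0, "z": -0.04, "ax": 0, "ay": 0, "az": 0, "hand": 1}, {"x": -0.001, "y": 0, "z": -0.08, "ax": 0, "ay": 0, "az": 0, "hand": 1}, {"x": -0.001, "y": 0, "z": -0.12, "ax": 0, "ay": 0, "az": 0, "hand": 1}, {"x": -0.001, "y": 0, "z": -0.15, "ax": 0, "ay": 0, "az": 0, "hand": 1}, {"x": -0.001, "y": 0, "z": -0.169, "ax": 0, "ay": 0, "az": 0, "hand": 1}], grip_force=40)

```text
time_s: 2.7
eef_pos: [510.8, 143.4, 101.3]
ee_rot: [-0.432, -0.559, -0.433, 0.56]
force: [-0.7, 0.1, 0.1]
grip_width: 0.996
```

carry_out(targets=[{"x": 0, "y": 0, "z": 0, "ax": 0, "ay": 0, "az": 0, "hand": 0.3}, {"x": 0, "y": 0, "z": 0, "ax": 0, "ay": 0, "az": 0, "hand": 0}, {"x": 0, "y": 0, "z": 0, "ax": 0, "ay": 0, "az": 0, "hand": -0.4}, {"x": 0, "y": 0, "z": 0, "ax": 0, "ay": 0, "az": 0, "hand": -1}, {"x": 0, "y": 0, "z": 0, "ax": 0, "ay": 0, "az": 0, "hand": -1}])

```text
time_s: 3.32
eef_pos: [512.0, 144.2, 102.9]
ee_rot: [0.433, 0.559, 0.433, -0.559]
force: [-1.6, 0.0, 5.7]
grip_width: 0.108
```

carry_out(targets=[{"x": 0, "y": 0, "z": 0, "ax": 0, "ay": 0, "az": 0, "hand": -1}, {"x": 0, "y": 0, "z": 0, "ax": 0, "ay": 0, "az": 0, "hand": -1}, {"x": 0, "y": 0, "z": 0, "ax": 0, "ay": 0, "az": 0, "hand": -1}, {"x": 0, "y": 0, "z": 0, "ax": 0, "ay": 0, "az": 0, "hand": -1}, {"x": 0, "y": 0, "z": 0, "ax": 0, "ay": 0, "az": 0, "hand": -1}])

```text
time_s: 3.95
eef_pos: [512.1, 144.2, 102.9]
ee_rot: [0.433, 0.559, 0.433, -0.559]
force: [-2.0, -0.9, 6.1]
grip_width: 0.108
```

Gripped: the opening is ~9–10 mm, which matches the strip, and side force is small. Now lifting straight up.

carry_out(targets=[{"x": 0, "y": 0, "z": 0.004, "ax": 0, "ay": 0, "az": 0, "hand": -1}, {"x": 0, "y": 0, "z": 0.01, "ax": 0, "ay": 0, "az": 0, "hand": -1}, {"x": 0, "y": 0, "z": 0.016, "ax": 0, "ay": 0, "az": 0, "hand": -1}, {"x": 0, "y": 0, "z": 0.022, "ax": 0, "ay": 0, "az": 0, "hand": -1}, {"x": 0, "y": 0, "z": 0.028, "ax": 0, "ay": 0, "az": 0, "hand": -1}])

```text
time_s: 4.58
eef_pos: [511.9, 144.1, 130.8]
ee_rot: [0.433, 0.559, 0.433, -0.559]
force: [0.2, -0.4, -0.7]
grip_width: 0.112
```

carry_out(targets=[{"x": 0, "y": 0, "z": 0.01, "ax": 0, "ay": 0, "az": 0, "hand": -1}, {"x": 0, "y": 0, "z": 0.022, "ax": 0, "ay": 0, "az": 0, "hand": -1}, {"x": 0, "y": 0, "z": 0.036, "ax": 0, "ay": 0, "az": 0, "hand": -1}, {"x": 0, "y": 0, "z": 0.05, "ax": 0, "ay": 0, "az": 0, "hand": -1}, {"x": 0, "y": 0, "z": 0.062, "ax": 0, "ay": 0, "az": 0, "hand": -1}])

```text
time_s: 5.2
eef_pos: [512.0, 144.2, 193.4]
ee_rot: [0.433, 0.559, 0.433, -0.559]
force: [0.8, -0.8, -1.7]
grip_width: 0.109
```

Run:
```python
from h import *
st=ctrl.sense();print(st["time_s"],st["eef_pos"],st["force"],st["wrist_torque"],st["grip_width"])
im=viewer.capture("scene");w=viewer.capture("wrist");cv2.imwrite("pics/w2.png",w);cv2.imwrite("pics/s2.png",im)
a=cv2.resize(im[140:390,260:460],(480,600));b=cv2.resize(w,(320,240));o=np.zeros((600,800,3),np.uint8);o[:,:480]=a;o[:240,480:]=b;cv2.imwrite("pics/m2.png",o)
```

```text
5.2 [511.98811776 144.17278144 193.41736965] [ 0.76966938 -0.79542445 -1.72287274] [-0.02068714  0.02549628 -0.01943525] 0.10860815294517505
```

View pics/m2.png

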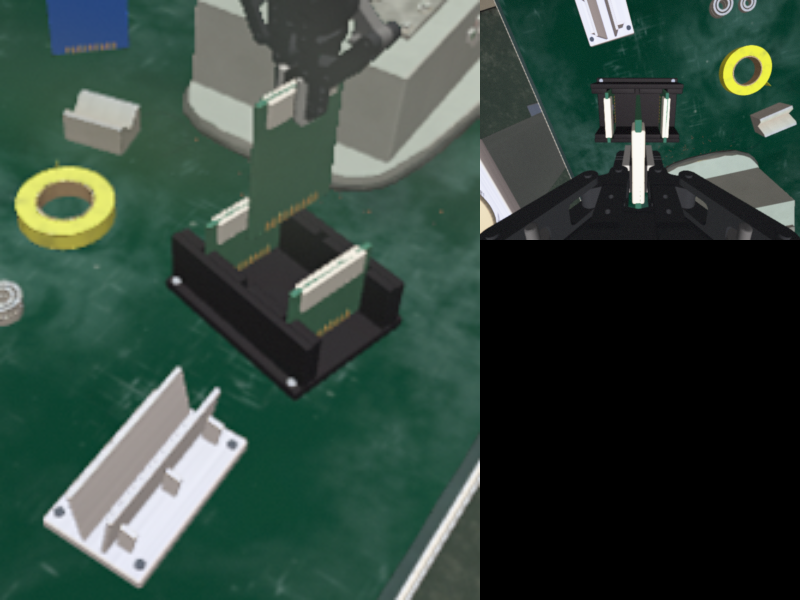

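Picture 7: the tall board hangs clear of the rack, with its bottom at about z=100, and both short boards are still in place. Next I'll carry it over the trough.

carry_out(targets=[{"x": -0.002, "y": 0.03, "z": 0, "ax": 0, "ay": 0, "az": 0.04, "hand": -1}, {"x": -0.004, "y": 0.065, "z": 0, "ax": 0, "ay": 0, "az": 0.09, "hand": -1}, {"x": -0.006, "y": 0.1, "z": 0, "ax": 0, "ay": 0, "az": 0.14, "hand": -1}, {"x": -0.009, "y": 0.135, "z": 0, "ax": 0, "ay": 0, "az": 0.19, "hand": -1}, {"x": -0.011, "y": 0.165, "z": 0, "ax": 0, "ay": 0, "az": 0.24, "hand": -1}])

```text
time_s: 5.92
eef_pos: [500.4, 310.4, 191.8]
ee_rot: [-0.497, -0.502, -0.497, 0.503]
force: [1.1, -0.6, -0.5]
grip_width: 0.108
```

carry_out(targets=[{"x": -0.001, "y": 0.016, "z": 0, "ax": 0, "ay": 0, "az": 0.02, "hand": -1}, {"x": -0.002, "y": 0.026, "z": 0, "ax": 0, "ay": 0, "az": 0.036, "hand": -1}, {"x": -0.002, "y": 0.029, "z": 0, "ax": 0, "ay": 0, "az": 0.036, "hand": -1}, {"x": -0.002, "y": 0.029, "z": 0, "ax": 0, "ay": 0, "az": 0.036, "hand": -1}, {"x": -0.002, "y": 0.029, "z": 0, "ax": 0, "ay": 0, "az": 0.036, "hand": -1}])

```text
time_s: 6.55
eef_pos: [499.1, 337.6, 192.4]
ee_rot: [0.506, 0.494, 0.505, -0.494]
force: [0.4, 0.2, -0.9]
grip_width: 0.109
```

Run:
```python
from h import *
st=ctrl.sense();print(st["time_s"],st["eef_pos"],st["ee_rot"],st["force"],st["grip_width"])
ci=viewer.camera_info("wrist");w=viewer.capture("wrist");cs=viewer.camera_info("scene");im=viewer.capture("scene");cv2.imwrite("pics/w3.png",w);cv2.imwrite("pics/s3.png",im)
for n,c in(("w",ci),("s",cs)): print(n,[np.round(proj(c,p)).tolist() for p in([499,338,130],[499-14,400,55],[499+14,400,55],[499-40,403,10],[499+40,403,10],[499,298,101],[499,378,101])])
o=np.zeros((600,800,3),np.uint8);o[:,:400]=cv2.resize(im[160:400,250:410],(400,600));o[:300,400:]=cv2.resize(w,(400,300));cv2.imwrite("pics/m3.png",o)
```

```text
6.55 [499.1032443  337.56631937 192.35941567] [ 0.50552748  0.49442923  0.50545286 -0.49446851] [ 0.41222177  0.23101685 -0.91520862] 0.1094110583194561
w [[315.0, 262.0], [299.0, 153.0], [335.0, 154.0], [273.0, 147.0], [362.0, 149.0], [314.0, 299.0], [317.0, 191.0]]
s [[319.0, 293.0], [303.0, 356.0], [288.0, 347.0], [317.0, 382.0], [277.0, 355.0], [335.0, 288.0], [303.0, 324.0]]
```

View pics/m3.png

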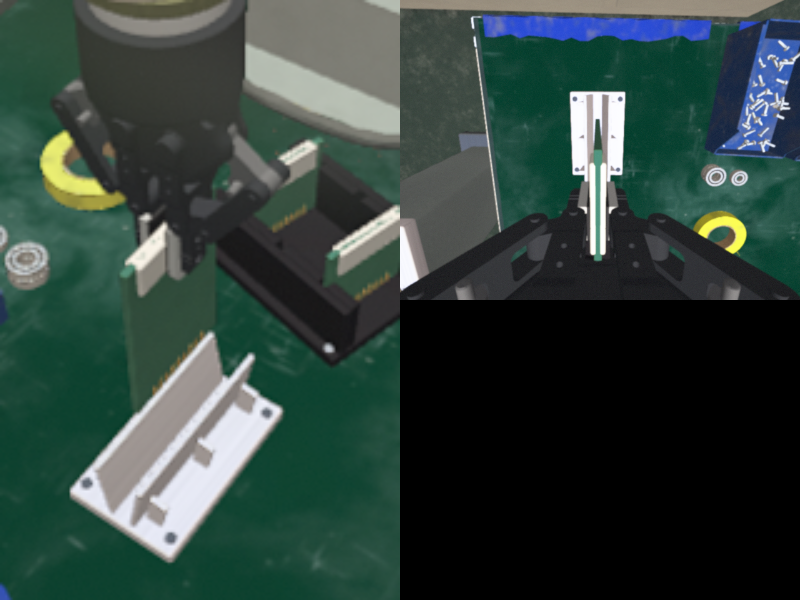

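Picture 8: the board hangs straight over the trough. In the wrist view its edge is at column ~315, against a trough centre of ~317. The stand base spans columns 274–360, against 273–362 predicted. I'll lower it, slowly at the end.

carry_out(targets=[{"x": 0, "y": 0, "z": -0.015, "ax": 0, "ay": 0, "az": 0, "hand": -1}, {"x": 0, "y": 0, "z": -0.03, "ax": 0, "ay": 0, "az": 0, "hand": -1}, {"x": 0, "y": 0, "z": -0.045, "ax": 0, "ay": 0, "az": 0, "hand": -1}, {"x": 0, "y": 0, "z": -0.06, "ax": 0, "ay": 0, "az": 0, "hand": -1}, {"x": 0, "y": 0, "z": -0.07, "ax": 0, "ay": 0, "az": 0, "hand": -1}])

```text
time_s: 7.28
eef_pos: [498.7, 338.0, 121.0]
ee_rot: [0.506, 0.494, 0.506, -0.495]
force: [-0.1, -0.6, -1.3]
grip_width: 0.107
```

carry_out(targets=[{"x": 0, "y": 0, "z": -0.004, "ax": 0, "ay": 0, "az": 0, "hand": -1}, {"x": 0, "y": 0, "z": -0.008, "ax": 0, "ay": 0, "az": 0, "hand": -1}, {"x": 0, "y": 0, "z": -0.012, "ax": 0, "ay": 0, "az": 0, "hand": -1}, {"x": 0, "y": 0, "z": -0.016, "ax": 0, "ay": 0, "az": 0, "hand": -1}, {"x": 0, "y": 0, "z": -0.016, "ax": 0, "ay": 0, "az": 0, "hand": -1}])

```text
time_s: 7.9
eef_pos: [498.8, 338.1, 106.0]
ee_rot: [0.506, 0.494, 0.506, -0.494]
force: [0.4, -0.8, -1.3]
grip_width: 0.11
```

carry_out(targets=[{"x": 0, "y": 0, "z": -0.001, "ax": 0, "ay": 0, "az": 0, "hand": -1}, {"x": 0, "y": 0, "z": -0.002, "ax": 0, "ay": 0, "az": 0, "hand": -1}, {"x": 0, "y": 0, "z": -0.003, "ax": 0, "ay": 0, "az": 0, "hand": -1}, {"x": 0, "y": 0, "z": -0.003, "ax": 0, "ay": 0, "az": 0, "hand": -1}, {"x": 0, "y": 0, "z": -0.003, "ax": 0, "ay": 0, "az": 0, "hand": -1}])

```text
time_s: 8.52
eef_pos: [498.9, 338.1, 103.3]
ee_rot: [0.506, 0.494, 0.506, -0.494]
force: [-0.2, -0.7, -2.0]
grip_width: 0.109
```

Not yet in contact: the weight is still carried. Another millimetre or two.

carry_out(targets=[{"x": 0, "y": 0, "z": -0.0005, "ax": 0, "ay": 0, "az": 0, "hand": -1}, {"x": 0, "y": 0, "z": -0.001, "ax": 0, "ay": 0, "az": 0, "hand": -1}, {"x": 0, "y": 0, "z": -0.0015, "ax": 0, "ay": 0, "az": 0, "hand": -1}, {"x": 0, "y": 0, "z": -0.0015, "ax": 0, "ay": 0, "az": 0, "hand": -1}])

```text
time_s: 9.02
eef_pos: [499.3, 338.2, 102.9]
ee_rot: [0.506, 0.495, 0.505, -0.494]
force: [-0.8, -1.7, 7.6]
grip_width: 0.113
```

It has touched down (+7.6 N). I'll open gradually so the board leans gently.

carry_out(targets=[{"x": 0, "y": 0, "z": 0, "ax": 0, "ay": 0, "az": 0, "hand": -0.6}, {"x": 0, "y": 0, "z": 0, "ax": 0, "ay": 0, "az": 0, "hand": -0.45}, {"x": 0, "y": 0, "z": 0, "ax": 0, "ay": 0, "az": 0, "hand": -0.3}, {"x": 0, "y": 0, "z": 0, "ax": 0, "ay": 0, "az": 0, "hand": -0.15}, {"x": 0, "y": 0, "z": 0, "ax": 0, "ay": 0, "az": 0, "hand": 0}])

```text
time_s: 9.65
eef_pos: [498.9, 338.1, 101.8]
ee_rot: [0.506, 0.494, 0.506, -0.494]
force: [-1.1, 0.2, 0.8]
grip_width: 0.499
```

carry_out(targets=[{"x": 0, "y": 0, "z": 0, "ax": 0, "ay": 0, "az": 0, "hand": 0.2}, {"x": 0, "y": 0, "z": 0, "ax": 0, "ay": 0, "az": 0, "hand": 0.5}, {"x": 0, "y": 0, "z": 0, "ax": 0, "ay": 0, "az": 0, "hand": 1}, {"x": 0, "y": 0, "z": 0, "ax": 0, "ay": 0, "az": 0, "hand": 1}, {"x": 0, "y": 0, "z": 0, "ax": 0, "ay": 0, "az": 0, "hand": 1}])

```text
time_s: 10.28
eef_pos: [498.9, 338.1, 101.8]
ee_rot: [0.506, 0.494, 0.506, -0.494]
force: [0.3, -0.6, 0.4]
grip_width: 0.998
```

Run:
```python
from h import *
st=ctrl.sense();print(st["time_s"],st["eef_pos"],st["force"],st["grip_width"])
w=viewer.capture("wrist");im=viewer.capture("scene");cv2.imwrite("pics/w4.png",w)
o=np.zeros((600,800,3),np.uint8);o[:,:400]=cv2.resize(im[160:400,250:410],(400,600));o[:300,400:]=cv2.resize(w,(400,300));cv2.imwrite("pics/m4.png",o)
```

```text
10.275 [498.91710768 338.14627118 101.82652345] [ 0.34922353 -0.55511446  0.44321605] 0.9984270465831796
```

View pics/m4.png

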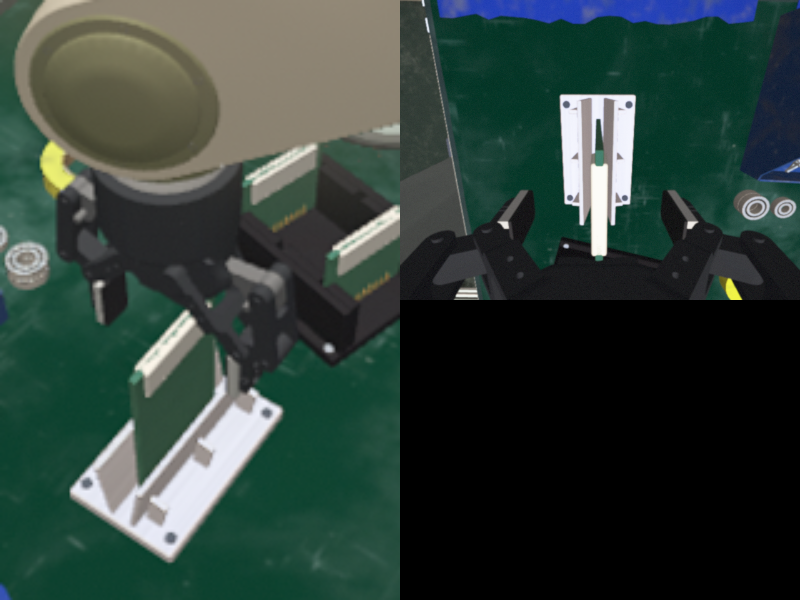

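Picture 9: the board stands nearly vertical in the trough, mid-length, with both fingers well clear. I'll retreat straight up.

carry_out(targets=[{"x": 0, "y": 0, "z": 0.02, "ax": 0, "ay": 0, "az": 0, "hand": 1}, {"x": 0, "y": 0, "z": 0.05, "ax": 0, "ay": 0, "az": 0, "hand": 1}, {"x": 0, "y": 0, "z": 0.09, "ax": 0, "ay": 0, "az": 0, "hand": 1}, {"x": 0, "y": 0, "z": 0.13, "ax": 0, "ay": 0, "az": 0, "hand": 1}, {"x": 0, "y": 0, "z": 0.15, "ax": 0, "ay": 0, "az": 0, "hand": 1}])

```text
time_s: 11.0
eef_pos: [499.3, 338.3, 254.3]
ee_rot: [0.506, 0.495, 0.505, -0.493]
force: [-1.0, -0.0, -0.8]
grip_width: 1.0
```

carry_out(targets=[{"x": -0.03, "y": -0.04, "z": 0, "ax": 0, "ay": 0, "az": 0, "hand": 1}, {"x": -0.06, "y": -0.08, "z": 0, "ax": 0, "ay": 0, "az": 0, "hand": 1}, {"x": -0.09, "y": -0.12, "z": 0, "ax": 0, "ay": 0, "az": 0, "hand": 1}, {"x": -0.1, "y": -0.14, "z": 0, "ax": 0, "ay": 0, "az": 0, "hand": 1}, {"x": -0.1, "y": -0.14, "z": 0, "ax": 0, "ay": 0, "az": 0, "hand": 1}])

```text
time_s: 11.62
eef_pos: [398.7, 197.5, 252.3]
ee_rot: [0.505, 0.495, 0.505, -0.494]
force: [1.0, -0.2, -0.1]
grip_width: 0.999
```

Run:
```python
from h import *
ct=viewer.camera_info("top");cs=viewer.camera_info("scene")
t=viewer.capture("top");s=viewer.capture("scene")
X=[[499,298,130],[499,378,130],[499,298,108],[499,378,108]]
print([np.round(proj(ct,p)).tolist() for p in X],[np.round(proj(cs,p)).tolist() for p in X])
o=np.zeros((600,800,3),np.uint8);o[:,:400]=cv2.resize(s[160:400,250:410],(400,600));o[:300,400:]=cv2.resize(t[270:390,200:360],(400,300));cv2.imwrite("pics/m5.png",o)
print(ctrl.sense()["time_s"],ctrl.sense()["force"])
```

```text
[[240.0, 341.0], [188.0, 342.0], [241.0, 340.0], [191.0, 342.0]] [[335.0, 276.0], [302.0, 312.0], [335.0, 285.0], [303.0, 321.0]]
11.725 [ 0.19605707 -1.09611251  0.01150726]
```

View pics/m5.png

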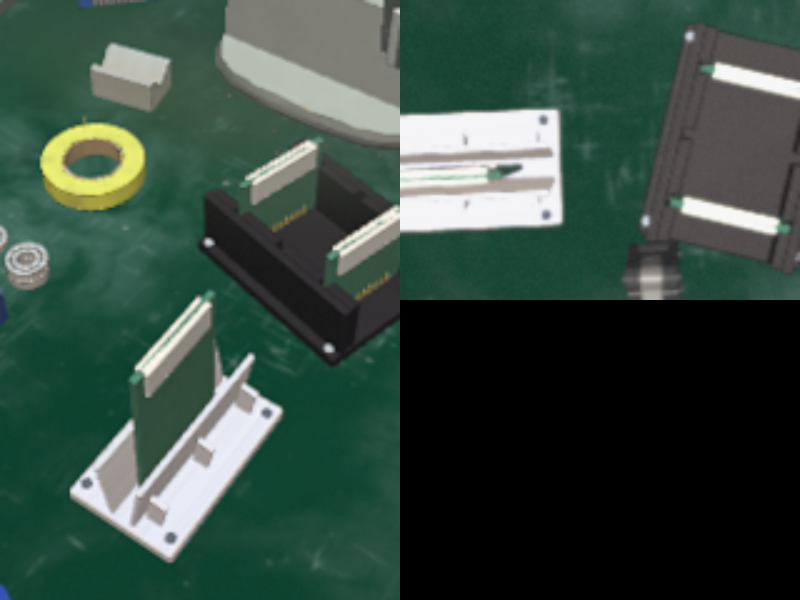

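Picture 10: the board's top edge ends are at about (210,293) and (133,380) in the crop. For an upright, centred board standing on the floor I predicted (212,290) and (130,380), so they match. Both short boards are in their slots and the arm is clear.

```bash
python3 -c "
from rig import finish_job
print(finish_job())"
```

```text
the job is handed in; nothing more can be done
None
```

The job is handed in: the tall board stands nearly upright in the middle of the stand's trough. I gripped it by its top strip in the middle slot, slid it straight up, turned it about 16° and carried it over. I lowered it until the floor took the load (+7.6 N), then released it gradually. That took about 11.7 s of the 38 s allowed.

- **Final position:** the last pictures show the board's top edge within about 2 px of where an upright, centred board on the trough floor should be. I did not measure the lean angle precisely.
- **Short boards:** both look to be still in their slots; I checked this by eye in the pictures, not by measuring.
- **Arm:** it is clear of everything, and the last force reading was about 1 N, close to sensor noise.
- **Disagreements:** the camera estimates of the board and stand positions differed by up to about 2 mm, within the stated calibration. The first move calls were refused because rows lacked some keys; nothing moved then.

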